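# Check the plate gap of a label applicator with a feeler blade

### The arm

A 6-joint arm with a two-finger parallel gripper is mounted at the origin on the work surface. World frame = base frame: x ahead of the robot, y to its left, z up, the work surface at z = 0. Lengths are in m, angles in degrees, forces in N, time in s.
With the tool pointing down it reaches from about 0.35 to 0.85 m from the base axis. Payload 8.1 kg.
Tool frame: the origin (TCP) lies at the very end of the fingers, on their centre line; the grasp point (between the pads) lies 19 mm behind it; z points along the fingers, y is the line along which they close (so a half turn about z gives the same grasp; the last joint's range is limited). The gripper opens to 85 mm and grips with 20 to 120 N. Pads are 22 mm wide; open, the fingers measure 114 mm over their backs; the gripper's body (76 mm by 85 mm) begins 54 mm behind the grasp point. The pads swing forward as they close: fully open they stand 13 mm farther back than shut.
Start: joints at [-68.491, 7.471, 85.268, -0, 87.261, -4.893], TCP at [0.267, -0.537, 0.231] pointing down, gripper open.
Joint ranges: [-169.43, 169.43], [-51.17, 129.36], [1.28, 143.12], [-76.62, 256.62], [0, 156.53], [-152.29, 152.29]. Speed limits (degrees/s): [136.94, 136.94, 159.86, 180, 180, 180].

### API

Orientations are given as a 3x3 rotation matrix whose columns are the frame's x, y, z axes.
In Python, from workcell import env, imaging, finish_job gives the robot as it stands.
- The arm moves only by the tool move_arm, never from a script. Its argument "series" is a list of rows, each a list of 7 numbers: the shift along the tool's x, y, z in cm, then the turn, a rotation vector about the tool's x, y, z in rad, then the closure, from 0 (fully open) to 1 (shut). A call has 1 to 10 rows; each row is the pose to reach, as a shift and turn from the pose commanded when the call began, along the tool's axes at that moment; what a row does not reach only later rows make up. A row lasts 1/10 s, in which the tool goes at most 50 mm and 8.59 degrees, less where a joint would pass 70% of its speed; a pose out of reach is approached as far as the arm can. A call with a gripper value outside its range is refused whole. The fingers move at their own pace and stop on an object; "newtons" is the grip in N (left out, the last holds). Time passes only in rows, so rows that repeat a pose let the fingers close. It gives the time, the measured TCP pose, the force, the opening and the grip force at its end, in the units of the state.
- env.get_state(): the state, without advancing time (a new reading comes with each control period).
- imaging.camera(name): name is "scene" or "top" or "wrist"; returns the picture (480x640x3 uint8, blue, green, red); there is no depth.
- imaging.get_calibration(name): a dict with "mtx" (3x3 intrinsics, pixels), "view" (4x4, takes a point from world to camera coordinates); the wrist camera has in their place "mount" (4x4, takes a point from camera to tool coordinates, whose origin is the TCP and whose axes are the flange's). Camera axes: x right, y down, z forward; pixel columns grow to the right and rows downward; lengths in m; the calibration is good to about 2 mm. A picture is of the moment at which its call begins: read the wrist's pose just before it. get_calibration takes no time and is no camera call.
- finish_job(): hands the job in; it is judged then, once.
The state is a dict: "clock": time; "joints": joint angles; "qd": joint speeds; "joint_efforts": joint torques, N m; "tcp_pos": TCP position; "eef_rot": TCP orientation; "force": force on the tool from outside, world axes, zero at the start; "torque": the same for the moment, N m; "gripper_width": finger opening in m; "grasp_force": force on a finger pad.
Only numpy, scipy, OpenCV 4.12 (cv2) and the standard library are available. Lean on these libraries where they do the work, as an engineer would, in place of code of your own. Each camera call takes 0.05 s, during which the arm holds its last target. There are 200 camera calls.

### The job

First fold the orange cover of the label applicator up until it stands straight upright. Then take the blue-handled feeler blade out of its black holder, slide it straight down between the middle of the two sprung plates until it drags snugly and the red line on the blade is level with the plates' top edges. Finish while still holding the blade there by its handle, with the cover still upright and the bottles and the loose label roll left alone.

Things in the scene. Friction and masses are not known exactly. Their poses are not given: they have to be found in the camera images.
- machine: White low label applicator fixed on the table, origin on the table under the gap between its two sprung plates. Deck 20 mm high, from x = -70 to 180 mm and y = -125 to 125 mm. Behind each plate a grey spring housing, reaching 52 mm from the gap in y, 50 mm high. A label reel lies on the deck at x = 74 to 170 mm, 50 mm high.
- gap (a point): Midway between the two sprung plates, level with their top edges, 65 mm above the table. x runs along the gap, y across it (towards the cover's hinge), z up. The plates, 60 mm long in x, face each other in y: the inner faces slope together from a mouth 17 mm wide at the top to a 1 mm gap 15 mm lower, then run parallel for 28 mm. The deck is 45 mm below this point.
- plate_a: Sprung plate on the -y side of the gap; its origin is on the table below the middle of the gap. It gives outward by up to 12 mm; the spring presses inward with 3 N plus 0.6 N per mm given.
- plate_b: The same, sprung plate on the +y side of the gap.
- cover_hinge (a point): Middle of the cover's hinge axis, on the machine 90 mm from the gap in the gap's +y, 80 mm above the table; axes as those of point gap. The hinge axis runs along x. Two hinge posts 12 mm wide stand at 65 mm either side, up to 82 mm high.
- cover (a joint): Angle of the orange cover (rad): 0 lying flat over the plates, 1.571 standing straight upright; it can go on to 2.5. It starts partly raised, over the plates. The hinge is stiff (about 0.35 N m of friction): the cover stays where it is left.
- cover_edge (a point): Middle of the cover's free edge, on its inner (under) face. The cover is a stiff panel 118 mm long along the hinge, 145 mm from hinge to free edge, 8 mm thick; the hinge axis lies in its inner face, and it can be pushed on that face or on that edge from the plates' side.
- feeler_grip (a point): Centre of the feeler's blue handle, 42 mm wide (x) by 14 mm thick (y) by 44 mm high (z, up). Axes: x along the blade's width, y across its thickness. The steel blade hangs below the handle: 30 mm wide, 5 mm thick, 55 mm long, with a rounded tip; the same either way round. About 90 g. It starts upright in the holder, the handle's foot resting on the holder's top.
- feeler_line (a point): Centre of the red line across the blade: 25 mm below the handle's foot, 47 mm below the handle's centre, 30 mm above the tip. Same axes.
- feeler: The feeler blade; its origin is in the middle of the handle's foot, 22 mm below the handle's centre.
- holder: Black holder block fixed on the table, 70 x 60 x 75 mm high, origin at the centre of its underside, with an upright slot for the blade; the blade comes out straight up (55 mm of it is inside).
- bottle_a: Amber bottle, 54 mm diameter, 150 mm high, standing; origin at the centre of its foot. To be left alone.
- bottle_b: The same, a second bottle. To be left alone.
- label_roll: Loose paper roll lying flat, 72 mm diameter, 25 mm high; origin at the centre of its underside. To be left alone.
Mind the look-alikes: they are no part of the job. What is meant by the feeler is not white, and is the smaller of those in its own colour.

How it is judged:
By the outcome, as a careful person would: the job done as asked, in the order asked, and still so for the second after the job is handed in, while the arm keeps its last pose, push and grip.
It also fails if it takes over 72 s, if anything falls off the work surface, if the arm or the gripper's body presses on something with over 40 N, if the wrist force passes 120 N, or if a joint passes its speed limit or range.

## Working session

There is one attempt and no reset: what is moved stays moved. The work goes in short steps, Python scripts to look and compute and a tool call to move; the robot and the scene stay as the last step left them, time stands still between calls to the robot, and variables do not carry over. Pictures are saved under pics/ and viewed, at most 12 in all, crops included, and the job is handed in when it is done.

Besides the shell and the picture viewer there is one more tool, called after ">>>" in YAML: its name, and indented under it one key for each argument. move_arm: Moves the arm, as the interface text tells. Its arguments: {"type":"object","properties":{"series":{"type":"array","items":{"type":"array","items":{"type":"number"}}},"newtons":{"type":"number"}},"required":["series"]}

```bash
ls; mkdir -p pics
python3 - <<'E'
from workcell import env, imaging
import cv2,json,numpy as np
for n in("scene","top"):
    im=imaging.camera(n); cv2.imwrite(f"pics/{n}0.png",im)
    c=imaging.get_calibration(n); print(n,np.round(c["mtx"],1).tolist(),np.round(c["view"],3).tolist())
print(np.round(imaging.get_calibration("wrist")["mount"],3).tolist())
s=env.get_state();print(s["clock"],np.round(s["eef_rot"],3).tolist(),s["tcp_pos"],s["force"])
E
```

```text
pics
scene [[583.0, 0.0, 325.5], [0.0, 583.0, 233.0], [0.0, 0.0, 1.0]] [[0.846, 0.533, 0.004, -0.453], [0.325, -0.509, -0.797, -0.102], [-0.422, 0.676, -0.604, 1.661], [0.0, 0.0, 0.0, 1.0]]
top [[578.2, 0.0, 330.3], [0.0, 578.2, 231.9], [0.0, 0.0, 1.0]] [[0.006, -1.0, -0.008, 0.015], [-0.99, -0.005, -0.143, 0.522], [0.143, 0.009, -0.99, 1.521], [0.0, 0.0, 0.0, 1.0]]
[[0.001, -0.953, -0.302, 0.078], [1.0, 0.001, 0.0, -0.001], [-0.0, -0.302, 0.953, -0.142], [0.0, 0.0, 0.0, 1.0]]
0.1 [[0.896, 0.445, -0.001], [0.445, -0.896, 0.002], [0.0, -0.002, -1.0]] [ 0.26665522 -0.53691686  0.23031652] [ 0.83863788 -0.40451632 -0.54662174]
```

View pics/scene0.png

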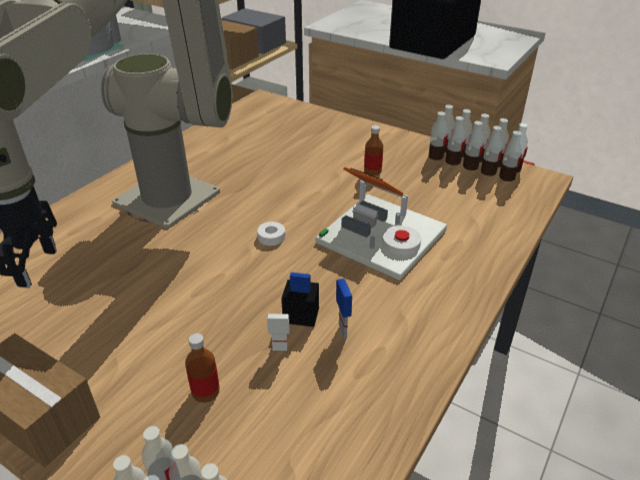

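View pics/top0.png

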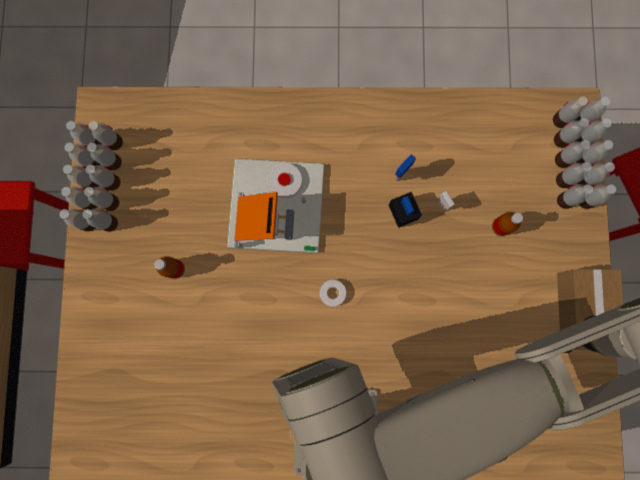

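The scene view shows the machine with its orange cover partly raised at (375,215). The black holder with the blue handle is at (300,298), and a taller blue decoy stands at (343,308). In the top view the deck spans (230-323, 160-252), the cover is at (256,216) with its hinge on the left, and the holder is at (405,208).

```bash
cat > h.py <<'E'
import numpy as np, cv2
from workcell import env, imaging
def proj(n,P):
    c=imaging.get_calibration(n);P=np.atleast_2d(P);q=P@c["view"][:3,:3].T+c["view"][:3,3]
    p=q@np.array(c["mtx"]).T;return p[:,:2]/p[:,2:]
def ray(n,uv):
    c=imaging.get_calibration(n);V=np.array(c["view"]);R=V[:3,:3]
    d=R.T@np.linalg.solve(c["mtx"],[uv[0],uv[1],1.]);return -R.T@V[:3,3],d
def onz(n,uv,z):
    o,d=ray(n,uv);return o+d*(z-o[2])/d[2]
def hsv(im):return cv2.cvtColor(im,cv2.COLOR_BGR2HSV)
def blobs(m,amin=15):
    cs,_=cv2.findContours(m.astype(np.uint8),cv2.RETR_EXTERNAL,cv2.CHAIN_APPROX_NONE)
    return sorted([c for c in cs if cv2.contourArea(c)>amin],key=cv2.contourArea,reverse=True)
E
python3 - <<'E'
from h import *
im=cv2.imread("pics/top0.png");h=hsv(im)
H,S,V=[h[...,i].astype(int) for i in range(3)]
roi=np.zeros(H.shape,bool);roi[140:270,215:340]=1
c=blobs(roi&(S<45)&(V>110))[0]
m=np.zeros(H.shape,np.uint8);cv2.drawContours(m,[c],-1,1,-1);
hull=cv2.convexHull(c);r=cv2.minAreaRect(hull);print("deck",r)
bp=cv2.approxPolyDP(hull,4,True)[:,0];print(bp.tolist())
for p in bp: print(np.round(onz("top",p,.02),4))
o=blobs((H>3)&(H<18)&(S>200)&(V>150)&roi)[0]
print("orange",cv2.boxPoints(cv2.minAreaRect(o)).round(1).tolist(),cv2.contourArea(o))
for n in("top","scene"):
    hh=hsv(cv2.imread(f"pics/{n}0.png"));B=(hh[...,0]>105)&(hh[...,0]<128)&(hh[...,1]>150)&(hh[...,2]>50)
    for b in blobs(B): print(n,"blue",cv2.minAreaRect(b),cv2.boxPoints(cv2.minAreaRect(b)).round(1).tolist())
roi=np.zeros(H.shape,bool);roi[180:240,380:430]=1
b=blobs(roi&(V<45))[0];print("black",cv2.minAreaRect(b))
big=np.hstack([cv2.resize(im[150:260,220:340],None,fx=4,fy=4,interpolation=2),cv2.resize(im[150:260,380:460],None,fx=4,fy=4,interpolation=2)])
sc=cv2.imread("pics/scene0.png");big2=cv2.resize(sc[155:350,250:450],None,fx=3,fy=3,interpolation=2)
cv2.imwrite("pics/a.png",big);cv2.imwrite("pics/b.png",big2)
E
```

```text
deck ((275.4510192871094, 205.344970703125), (91.07897186279297, 88.54698944091797), 3.3177809715270996)
[[323, 164], [321, 193], [235, 247], [228, 246], [236, 159]]
[0.7146 0.0395 0.02  ]
[0.6325 0.0443 0.02  ]
[0.4816 0.277  0.02  ]
[0.4843 0.2961 0.02  ]
[0.7279 0.2815 0.02  ]
orange [[234.60000610351562, 239.0], [238.0, 190.39999389648438], [275.6000061035156, 193.0], [272.20001220703125, 241.6999969482422]] 1591.5
top blue ((405.00006103515625, 166.00003051757812), (7.0710673332214355, 24.041629791259766), 45.0) [[394.0, 172.0], [411.0, 155.0], [416.0, 160.0], [399.0, 177.0]]
top blue ((406.7886962890625, 205.14952087402344), (17.971628189086914, 8.833511352539062), 66.03751373291016) [[399.1000061035156, 198.6999969482422], [407.20001220703125, 195.10000610351562], [414.5, 211.60000610351562], [406.3999938964844, 215.1999969482422]]
scene blue ((344.0, 297.5), (37.0, 14.0), 90.0) [[337.0, 279.0], [351.0, 279.0], [351.0, 316.0], [337.0, 316.0]]
scene blue ((300.0, 282.5), (19.0, 20.0), 90.0) [[290.0, 273.0], [310.0, 273.0], [310.0, 292.0], [290.0, 292.0]]
black ((404.7758483886719, 209.31036376953125), (27.70566177368164, 26.12998390197754), 66.80140686035156)
```

View pics/a.png

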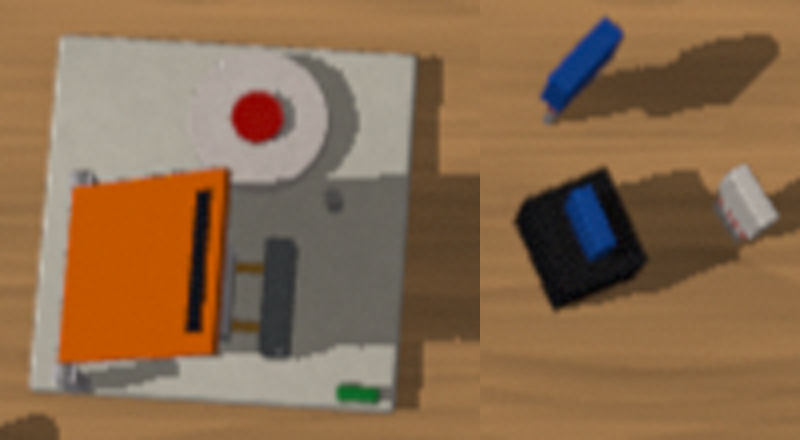

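View pics/b.png

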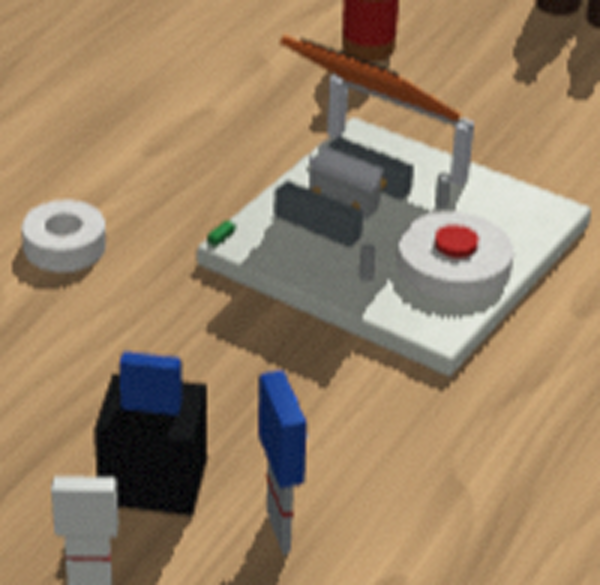

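The top crop shows the deck corners at (60,37), (415,55), (392,410) and (30,388), and the cover's free edge running (232,170)-(215,355). The holder top corners are about (517,215), (605,168), (645,258) and (555,308). The scene crop shows the cover tilted over the plates, with the area in front clear.

```bash
cat >> h.py <<'E'
def rigid(L,W):
    L=np.array(L);W=np.array(W)[:,:2];a=L-L.mean(0);b=W-W.mean(0)
    th=np.arctan2((a[:,0]*b[:,1]-a[:,1]*b[:,0]).sum(),(a*b).sum());R=np.array([[np.cos(th),-np.sin(th)],[np.sin(th),np.cos(th)]])
    t=W.mean(0)-R@L.mean(0);return th,t,W-(np.array(L)@R.T+t)
E
python3 - <<'E'
from h import *
C=np.array([(60,37),(415,55),(392,410),(30,388)])/4+[220,150]-.4
W=[onz("top",p,.02) for p in C]
th,t,e=rigid([(.18,.125),(.18,-.125),(-.07,-.125),(-.07,.125)],W);print("machine",np.degrees(th),t,e.round(4).tolist())
R=np.array([[np.cos(th),-np.sin(th)],[np.sin(th),np.cos(th)]])
edge=np.array([(232,170),(215,355)])/4+[220,150]-.4
print("edge px",edge.tolist())
for deg in range(20,91,5):
    a=np.radians(deg);P=[]
    for x in(.059,-.059):
        y=.09-.145*np.cos(a)+.008*np.sin(a)*1;z=.08+.145*np.sin(a)+.008*np.cos(a)
        P.append([*(R@[x,y]+t),z])
    print(deg,proj("top",P).round(1).tolist(),proj("scene",P).round(1).tolist())
print("scene edge obs",[250+280/3,155+40/3],[250+460/3,155+118/3])
C=np.array([(517,215),(605,168),(645,258),(555,308)],float);C[:,0]-=480;C=C/4+[380,150]-.4
W=np.array([onz("top",p,.075) for p in C]);print("holder",W.round(4).tolist(),W.mean(0))
print(np.linalg.norm(np.diff(W,axis=0),axis=1))
C=np.array([(565,195),(588,185),(614,245),(598,260)],float);C[:,0]-=480;C=C/4+[380,150]-.4
W=np.array([onz("top",p,.119) for p in C]);print("handle",W.round(4).tolist(),W.mean(0))
o1,d1=ray("scene",(300,282.5));o2,d2=ray("top",(406.8,205.1))
A=np.c_[d1,-d2];k=np.linalg.lstsq(A,o2-o1,rcond=None)[0];print("tri",o1+d1*k[0],o2+d2*k[1])
for b in [(170,267),(160,264),(507,224),(516,218),(333,293)]: print(b,onz("top",b,.0),onz("top",b,.15))
print("roll",onz("top",(333,293),.025))
print("decoy", onz("top",(405,166),.14))
E
```

```text
machine -3.039597291051952 [0.54414338 0.17156628] [[-0.0022, -0.0014], [-0.0008, 0.0013], [0.0013, 0.0017], [0.0018, -0.0016]]
edge px [[277.6, 192.1], [273.35, 238.35]]
20 [[288.1, 195.4], [284.9, 241.3]] [[376.2, 200.0], [335.9, 184.7]]
25 [[285.6, 194.4], [282.3, 240.6]] [[377.7, 195.0], [337.3, 179.8]]
30 [[282.6, 193.3], [279.3, 239.9]] [[379.3, 190.0], [338.8, 175.0]]
35 [[279.3, 192.3], [275.9, 239.2]] [[381.2, 185.0], [340.5, 170.2]]
40 [[275.6, 191.3], [272.1, 238.5]] [[383.2, 180.2], [342.4, 165.5]]
45 [[271.6, 190.3], [268.0, 237.8]] [[385.4, 175.4], [344.6, 160.9]]
50 [[267.2, 189.4], [263.6, 237.1]] [[387.7, 170.8], [346.8, 156.5]]
55 [[262.6, 188.5], [258.9, 236.5]] [[390.1, 166.4], [349.2, 152.3]]
60 [[257.8, 187.7], [254.0, 235.9]] [[392.6, 162.3], [351.7, 148.4]]
65 [[252.7, 187.0], [248.8, 235.3]] [[395.1, 158.4], [354.3, 144.7]]
70 [[247.5, 186.3], [243.6, 234.8]] [[397.7, 154.9], [356.9, 141.4]]
75 [[242.2, 185.7], [238.2, 234.3]] [[400.3, 151.8], [359.6, 138.4]]
80 [[236.9, 185.3], [232.8, 233.9]] [[402.9, 149.0], [362.2, 135.8]]
85 [[231.6, 184.9], [227.5, 233.
[... 416 characters left out ...]
9], [0.6048, -0.1786, 0.119], [0.5657, -0.1947, 0.119], [0.5559, -0.1844, 0.119]] [ 0.5811357  -0.18035817  0.119     ]
tri [ 0.58532106 -0.18165122  0.0952625 ] [ 0.58517602 -0.18176862  0.09524921]
(170, 267) [0.42785482 0.45734954 0.        ] [0.41561306 0.41429537 0.15      ]
(160, 264) [0.43595196 0.48524523 0.        ] [0.42294135 0.43954226 0.15      ]
(507, 224) [ 0.5517547  -0.46917576  0.        ] [ 0.52774818 -0.42425286  0.15      ]
(516, 218) [ 0.56866138 -0.49460863  0.        ] [ 0.54304951 -0.44727078  0.15      ]
(333, 293) [0.35948898 0.00987047 0.        ] [0.35373882 0.00930613 0.15      ]
roll [0.35853062 0.00977642 0.025     ]
decoy [ 0.67816936 -0.17287327  0.14      ]
```

>>> move_arm:
  series:
    - [20, -17, -5, 0, 0, 0.2, 1]
    - [52.7, -44.6, -5, 0, 0, 0.514, 1]
    - [52.7, -44.6, -5, 0, 0, 0.514, 1]
    - [52.7, -44.6, -5, 0, 0, 0.514, 1]
    - [52.7, -44.6, -5, 0, 0, 0.514, 1]
    - [52.7, -44.6, -5, 0, 0, 0.514, 1]
    - [52.7, -44.6, -5, 0, 0, 0.514, 1]
    - [52.7, -44.6, -5, 0, 0, 0.514, 1]
    - [52.7, -44.6, -5, 0, 0, 0.514, 1]
    - [52.7, -44.6, -5, 0, 0, 0.514, 1]
  newtons: 40

```text
clock: 1.1
tcp_pos: [0.4639, -0.0794, 0.269]
eef_rot: [[0.999, -0.053, -0.0], [-0.053, -0.999, -0.0], [-0.0, 0.0, -1.0]]
force: [0.1, -1.2, -0.3]
gripper_width: 0.0
grasp_force: 0.0
```

```bash
cat >> h.py <<'E'
def go(p,yaw):
    "shift (cm) and turn (rad) in tool axes, from the measured pose to tcp p, tool down, tool x at yaw deg"
    from scipy.spatial.transform import Rotation as Q
    s=env.get_state();R=np.array(s["eef_rot"]);c,d=np.cos(np.radians(yaw)),np.sin(np.radians(yaw))
    T=np.array([[c,d,0],[d,-c,0],[0,0,-1]])
    print("t",round(s["clock"],2),"tcp",np.round(s["tcp_pos"],4),"F",np.round(s["force"],1),"w",round(s["gripper_width"],4),"g",s["grasp_force"])
    print("shift",(R.T@(np.array(p)-s["tcp_pos"])*100).round(2),"turn",Q.from_matrix(R.T@T).as_rotvec().round(4))
TH=np.radians(-3.04);O=np.array([.5441,.1716])
def g2w(x,y,z):
    c,s=np.cos(TH),np.sin(TH);return np.array([O[0]+c*x-s*y,O[1]+s*x+c*y,z])
E
python3 -c "
from h import *
go(g2w(0,-.075,.28),-3.04)"
```

```text
t 1.1 tcp [ 0.4639 -0.0794  0.269 ] F [ 0.1 -1.2 -0.3] w 0.0 g 0.0
shift [  6.67 -17.99  -1.1 ] turn [ 0.      0.0001 -0.0003]
```

>>> move_arm:
  series:
    - [3, -6, -1, 0, 0, 0, 1]
    - [6.5, -13, -1, 0, 0, 0, 1]
    - [6.5, -13, -1, 0, 0, 0, 1]
    - [6.5, -13, -1, 0, 0, 0, 1]
    - [6.5, -13, -1, 0, 0, 0, 1]
    - [6.5, -13, -1, 0, 0, 0, 1]

```text
clock: 1.7
tcp_pos: [0.5351, 0.0441, 0.2786]
eef_rot: [[0.999, -0.054, -0.001], [-0.054, -0.999, -0.0], [-0.001, 0.001, -1.0]]
force: [0.7, -0.0, 0.4]
gripper_width: 0.0001
grasp_force: 0.0
```

Run:
```python
from h import *
go(g2w(0,-.075,.15),-3.04)
im=imaging.camera("wrist");cv2.imwrite("pics/w1.png",im)
```

```text
t 1.7 tcp [0.5351 0.0441 0.2786] F [ 0.7 -0.   0.4] w 0.0001 g 0.0
shift [ 0.24 -5.28 12.86] turn [ 0.0005  0.0009 -0.0005]
```

View pics/w1.png

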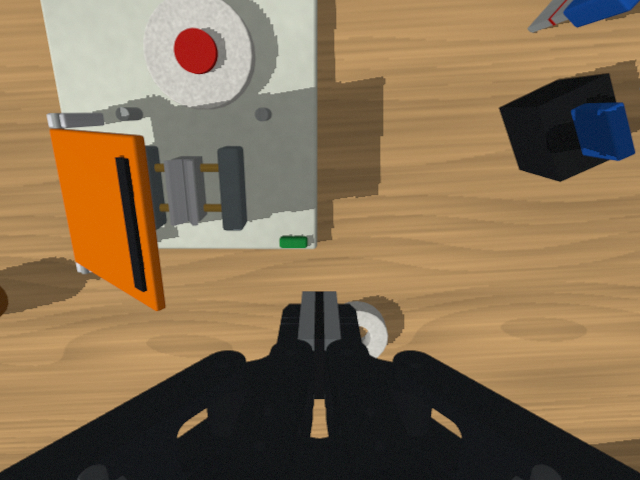

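The wrist view shows the closed fingers at (320,330) and the orange cover's free edge at (150,220). The plate pair is near (187,190), and the holder with the feeler is at (560,130). Next the fingers go down beside the free edge.

>>> move_arm:
  series:
    - [0.2, -1.5, 5, 0, 0, 0, 1]
    - [0.2, -3, 10, 0, 0, 0, 1]
    - [0.2, -4, 12.9, 0, 0, 0, 1]
    - [0.2, -5.3, 12.9, 0, 0, 0, 1]
    - [0.2, -5.3, 12.9, 0, 0, 0, 1]
    - [0.2, -5.3, 12.9, 0, 0, 0, 1]

```text
clock: 2.35
tcp_pos: [0.5421, 0.0973, 0.1532]
eef_rot: [[0.999, -0.053, 0.004], [-0.053, -0.999, 0.0], [0.004, -0.0, -1.0]]
force: [1.0, 0.2, 0.7]
gripper_width: -0.0
grasp_force: 0.0
```

Run:
```python
from h import *
go(g2w(0,-.0385,.15),-3.04)
for a in (40,50,60,70,80,85,90):
    r=np.radians(a); print(a,"y %.2f z %.2f"%(100*(-(.09-.145*np.cos(r)-.0135)-.0375),100*-(.08+.145*np.sin(r)-.019-.15)))
```

```text
t 2.35 tcp [0.5421 0.0973 0.1532] F [1.  0.2 0.7] w -0.0 g 0.0
shift [-0.2  -3.58  0.32] turn [-0.0003 -0.0044 -0.0003]
40 y -0.29 z -0.42
50 y -2.08 z -2.21
60 y -4.15 z -3.66
70 y -6.44 z -4.73
80 y -8.88 z -5.38
85 y -10.14 z -5.54
90 y -11.40 z -5.60
```

>>> move_arm:
  series:
    - [-0.1, -2, 0, 0, 0, 0, 1]
    - [-0.1, -3.6, 0, 0, 0, 0, 1]
    - [-0.1, -4.0, -0.4, 0, 0, 0, 1]
    - [-0.1, -4.9, -1.3, 0, 0, 0, 1]
    - [-0.1, -5.8, -2.2, 0, 0, 0, 1]
    - [-0.1, -6.9, -3.0, 0, 0, 0, 1]
    - [-0.1, -7.9, -3.7, 0, 0, 0, 1]
    - [-0.1, -9, -4.2, 0, 0, 0, 1]
    - [-0.1, -10.2, -4.7, 0, 0, 0, 1]
    - [-0.1, -10.2, -4.7, 0, 0, 0, 1]

```text
clock: 3.35
tcp_pos: [0.5452, 0.2017, 0.1982]
eef_rot: [[0.999, -0.052, 0.002], [-0.052, -0.999, 0.002], [0.002, -0.002, -1.0]]
force: [0.6, -0.5, 0.1]
gripper_width: -0.0001
grasp_force: 0.0
```

Run:
```python
from h import *
go(g2w(0,.0755,.206),-3.04)
a=imaging.camera("scene")[110:260,300:460];b=imaging.camera("top")[150:260,215:335]
cv2.imwrite("pics/c1.png",np.hstack([cv2.resize(a,(427,400)),cv2.resize(b,(373,400))]))
```

```text
t 3.35 tcp [0.5452 0.2017 0.1982] F [ 0.6 -0.5  0.1] w -0.0001 g 0.0
shift [ 0.06 -4.54 -0.77] turn [-0.0016 -0.0016  0.0015]
```

View pics/c1.png

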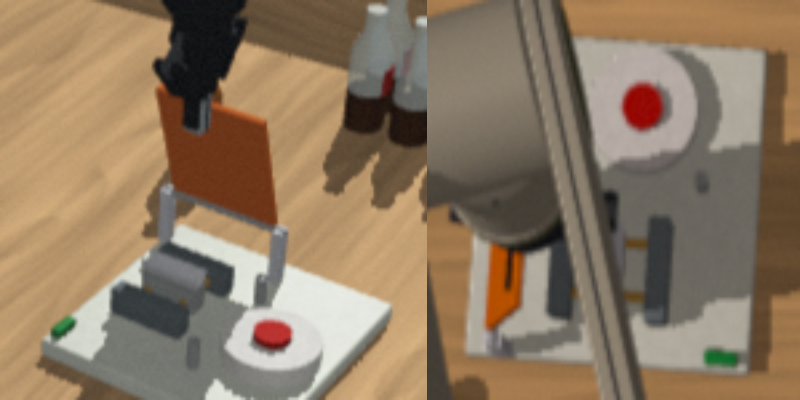

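The cover now stands at about 70°: its free-edge corners in the scene image are near (359,142) and (399,156), and nothing else has moved. I keep pushing.

>>> move_arm:
  series:
    - [0, -1.2, -0.3, 0, 0, 0, 1]
    - [0, -2.4, -0.6, 0, 0, 0, 1]
    - [0, -3.4, -0.7, 0, 0, 0, 1]
    - [0, -3.4, -0.7, 0, 0, 0, 1]
    - [0, -3.4, -0.7, 0, 0, 0, 1]

```text
clock: 3.95
tcp_pos: [0.5465, 0.2343, 0.2039]
eef_rot: [[0.999, -0.052, 0.0], [-0.052, -0.999, 0.0], [-0.0, -0.0, -1.0]]
force: [0.3, -0.1, 0.4]
gripper_width: 0.0005
grasp_force: 0.0
```

```bash
cat >> h.py <<'E'
def cover():
    "scene-view orange quad; corners of free edge and model predictions (inner edge)"
    im=imaging.camera("scene");h=hsv(im);m=(h[...,0]>3)&(h[...,0]<16)&(h[...,1]>190)&(h[...,2]>90)
    m[:110]=0;m[230:]=0;m[:,:340]=0;m[:,430:]=0
    c=np.vstack(blobs(m,10));q=cv2.approxPolyDP(cv2.convexHull(c),3,True)[:,0];print("orange hull",q.tolist())
    for d in (0,.008):
      for a in (70,80,84,88,90,92,96):
        r=np.radians(a);P=[g2w(x,.09-.145*np.cos(r)+d*np.sin(r),.08+.145*np.sin(r)+d*np.cos(r)) for x in(.059,-.059)]
        print(d,a,proj("scene",P).round(1).tolist())
    print("hinge",proj("scene",[g2w(.059,.09,.08),g2w(-.059,.09,.08)]).round(1).tolist())
    return im
E
python3 - <<'E'
from h import *
go(g2w(0,.0755,.206),-3.04)
cover()
E
```

```text
t 3.95 tcp [0.5465 0.2343 0.2039] F [ 0.3 -0.1  0.4] w 0.0005 g 0.0
shift [ 0.09 -1.28 -0.2 ] turn [-0.0004  0.      0.0009]
orange hull [[367, 136], [405, 148], [402, 193], [366, 179]]
0 70 [[396.1, 157.2], [355.2, 143.5]]
0 80 [[401.2, 150.8], [360.5, 137.5]]
0 84 [[403.3, 148.6], [362.7, 135.5]]
0 88 [[405.3, 146.8], [364.8, 133.7]]
0 90 [[406.3, 145.9], [365.8, 132.9]]
0 92 [[407.3, 145.2], [366.9, 132.2]]
0 96 [[409.2, 143.8], [368.9, 131.0]]
0.008 70 [[397.7, 154.9], [356.9, 141.4]]
0.008 80 [[402.8, 149.0], [362.2, 135.8]]
0.008 84 [[404.9, 147.1], [364.3, 134.0]]
0.008 88 [[406.9, 145.4], [366.5, 132.4]]
0.008 90 [[407.9, 144.7], [367.5, 131.7]]
0.008 92 [[408.8, 144.0], [368.5, 131.1]]
0.008 96 [[410.7, 142.9], [370.5, 130.1]]
hinge [[401.4, 194.9], [363.4, 181.0]]
```

>>> move_arm:
  series:
    - [0, -0.6, -0.1, 0, 0, 0, 1]
    - [0, -1.2, -0.2, 0, 0, 0, 1]
    - [0, -1.2, -0.2, 0, 0, 0, 1]
    - [0, -1.2, -0.2, 0, 0, 0, 1]

```text
clock: 4.4
tcp_pos: [0.5473, 0.246, 0.2062]
eef_rot: [[0.999, -0.053, 0.0], [-0.053, -0.999, 0.001], [0.0, -0.001, -1.0]]
force: [-0.2, -0.4, 0.1]
gripper_width: -0.0001
grasp_force: 0.0
```

Run:
```python
from h import *
go(g2w(0,.0755,.206),-3.04)
cover()
```

```text
t 4.4 tcp [0.5473 0.246  0.2062] F [-0.2 -0.4  0.1] w -0.0001 g 0.0
shift [ 0.08 -0.11  0.02] turn [-0.0005 -0.0002  0.0002]
orange hull [[368, 135], [407, 147], [402, 193], [366, 179]]
0 70 [[396.1, 157.2], [355.2, 143.5]]
0 80 [[401.2, 150.8], [360.5, 137.5]]
0 84 [[403.3, 148.6], [362.7, 135.5]]
0 88 [[405.3, 146.8], [364.8, 133.7]]
0 90 [[406.3, 145.9], [365.8, 132.9]]
0 92 [[407.3, 145.2], [366.9, 132.2]]
0 96 [[409.2, 143.8], [368.9, 131.0]]
0.008 70 [[397.7, 154.9], [356.9, 141.4]]
0.008 80 [[402.8, 149.0], [362.2, 135.8]]
0.008 84 [[404.9, 147.1], [364.3, 134.0]]
0.008 88 [[406.9, 145.4], [366.5, 132.4]]
0.008 90 [[407.9, 144.7], [367.5, 131.7]]
0.008 92 [[408.8, 144.0], [368.5, 131.1]]
0.008 96 [[410.7, 142.9], [370.5, 130.1]]
hinge [[401.4, 194.9], [363.4, 181.0]]
```

>>> move_arm:
  series:
    - [0, 2, 0, 0, 0, 0, 1]
    - [0, 4.5, -4, 0, 0, 0, 1]
    - [0, 4.5, -9, 0, 0, 0, 1]
    - [0, 4.5, -13, 0, 0, 0, 1]
    - [0, 4.5, -13, 0, 0, 0, 1]
    - [0, 4.5, -13, 0, 0, 0, 1]
    - [0, 4.5, -13, 0, 0, 0, 1]

```text
clock: 5.15
tcp_pos: [0.5444, 0.2005, 0.3346]
eef_rot: [[0.999, -0.053, -0.002], [-0.053, -0.999, -0.0], [-0.002, 0.0, -1.0]]
force: [-0.8, -0.2, -1.2]
gripper_width: 0.0001
grasp_force: 0.0
```

```bash
cat >> h.py <<'E'
def wcam():
    s=env.get_state();im=imaging.camera("wrist");c=imaging.get_calibration("wrist")
    T=np.eye(4);T[:3,:3]=s["eef_rot"];T[:3,3]=s["tcp_pos"];M=T@np.array(c["mount"])
    return im,M,np.array(c["mtx"])
def wz(M,K,uv,z):
    d=M[:3,:3]@np.linalg.solve(K,[uv[0],uv[1],1.]);return M[:3,3]+d*(z-M[2,3])/d[2]
def w2g(p):
    c,s=np.cos(TH),np.sin(TH);d=np.array(p[:2])-O;return np.array([c*d[0]+s*d[1],-s*d[0]+c*d[1]])
E
python3 - <<'E'
from h import *
go(g2w(0,.03,.336),-3.04)
im,M,K=wcam();np.savez("w2.npz",M=M,K=K);cv2.imwrite("pics/w2.png",im)
E
```

```text
t 5.15 tcp [0.5444 0.2005 0.3346] F [-0.8 -0.2 -1.2] w 0.0001 g 0.0
shift [ 0.12 -0.11 -0.14] turn [ 0.0005  0.0018 -0.0001]
```

View pics/w2.png

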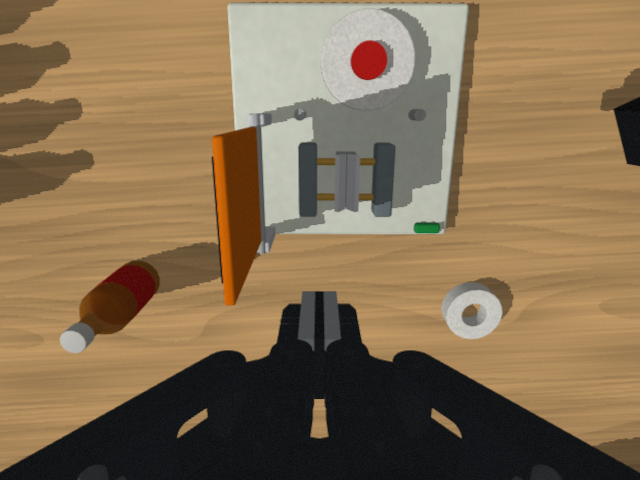

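The wrist view shows the cover near edge-on, with its top edge around (215-235, 135-304) and its hinge at x≈260. The gap between the plates is near (346,181), and the bottle and loose roll are untouched.

Run:
```python
from h import *
d=np.load("w2.npz");M,K=d["M"],d["K"];im=cv2.imread("pics/w2.png")
for v in (160,200,230,260): print(v,[f"{u}:{im[v,u].tolist()}" for u in range(208,246,1)] if v==200 else "")
h=hsv(im);m=(h[...,0]>3)&(h[...,0]<18)&(h[...,1]>200)&(h[...,2]>80);m[:,:205]=0;m[:,275:]=0;m[310:]=0
for v in (140,160,180,200,220,240):
    u=np.where(m[v])[0];V=h[v,u[0]:u[-1]+1,2].astype(int);print(v,u[0],u[-1],"step at",u[0]+1+np.argmax(-np.diff(V[:18])),V[:20].tolist())
for uv,z,n in [((229,4),.02,"c1"),((467,4),.02,"c2"),((443,234.5),.02,"c3")]:print(n,w2g(wz(M,K,uv,z)).round(4))
g=cv2.cvtColor(im,6)
for v in (165,181,200): print(v,g[v,328:366].tolist())
for v in (345,): print("col",g[140:222,340].tolist())
```

```text
160 
200 ['208:[92, 138, 174]', '209:[90, 136, 172]', '210:[91, 139, 173]', '211:[90, 137, 172]', '212:[91, 138, 172]', '213:[92, 139, 175]', '214:[77, 112, 139]', '215:[46, 60, 74]', '216:[16, 53, 101]', '217:[0, 89, 183]', '218:[6, 105, 210]', '219:[16, 107, 208]', '220:[13, 103, 204]', '221:[3, 95, 198]', '222:[10, 98, 196]', '223:[2, 93, 191]', '224:[14, 94, 189]', '225:[6, 88, 178]', '226:[5, 74, 152]', '227:[10, 58, 121]', '228:[13, 50, 101]', '229:[3, 46, 94]', '230:[0, 45, 94]', '231:[3, 44, 93]', '232:[4, 46, 94]', '233:[5, 45, 95]', '234:[6, 47, 94]', '235:[8, 46, 95]', '236:[11, 48, 94]', '237:[2, 44, 94]', '238:[0, 45, 94]', '239:[3, 45, 94]', '240:[6, 44, 95]', '241:[1, 46, 95]', '242:[8, 46, 94]', '243:[0, 45, 95]', '244:[4, 45, 93]', '245:[11, 48, 95]']
230 
260 
140 212 255 step at 222 [197, 216, 211, 208, 205, 200, 197, 193, 188, 170, 138, 115, 98, 93, 96, 94, 95, 98, 95, 94]
160 213 256 step at 224 [128, 195, 213, 209, 206, 201, 196, 193, 188, 180, 154, 123, 103, 96, 93, 95, 95, 96, 94, 94]
180 215 257 step at 225 [179, 215, 210, 208, 203, 199, 194, 190, 188, 167, 1
[... 699 characters left out ...]
02, 99, 102, 102, 100, 101, 91, 88, 98, 103, 100, 101, 104, 104, 100, 100, 107, 112, 109, 110, 114, 115, 115, 117, 115, 117, 117]
200 [96, 94, 94, 94, 94, 95, 103, 109, 110, 109, 104, 99, 97, 101, 101, 99, 99, 86, 92, 100, 99, 100, 100, 102, 99, 98, 102, 107, 108, 109, 102, 94, 92, 93, 92, 92, 93, 90]
col [118, 117, 116, 116, 118, 114, 114, 118, 114, 116, 114, 94, 79, 78, 94, 101, 100, 100, 100, 101, 104, 101, 102, 102, 101, 101, 100, 101, 101, 100, 101, 102, 100, 100, 100, 99, 100, 101, 100, 102, 99, 99, 101, 99, 100, 100, 99, 99, 100, 100, 100, 99, 98, 100, 100, 100, 100, 100, 100, 101, 97, 101, 99, 100, 100, 101, 99, 99, 99, 100, 113, 163, 191, 191, 193, 194, 194, 194, 192, 193, 192, 191]
```

Run:
```python
from h import *
d=np.load("w2.npz");M,K=d["M"],d["K"]
for uv in [(222,140),(225.3,180),(226.8,200),(230,240)]:print("top in",w2g(wz(M,K,uv,.225)).round(4))
for uv in [(212,140),(215,180),(216.5,200),(219,240)]:print("top out",w2g(wz(M,K,uv,.225)).round(4))
for uv in [(255.8,140),(257.8,180),(258.8,200),(260.5,240)]:print("hinge",w2g(wz(M,K,uv,.08)).round(4))
for uv in [(346,165),(345.6,181),(345.2,200)]:print("gap",w2g(wz(M,K,uv,.05)).round(4))
for uv,z in [((340,152.8),.065),((340,210.5),.065),((352,152.8),.065),((334.5,181),.065),((358,181),.065)]:print("plate",w2g(wz(M,K,uv,z)).round(4))
```

```text
top in [0.0583 0.09  ]
top in [0.0333 0.0898]
top in [0.0202 0.0897]
top in [-0.0072  0.0895]
top out [0.0583 0.0962]
top out [0.0333 0.0964]
top out [0.0202 0.0964]
top out [-0.0072  0.0969]
hinge [0.0481 0.0915]
hinge [0.0087 0.0914]
hinge [-0.0119  0.0913]
hinge [-0.0551  0.0915]
gap [0.0199 0.0005]
gap [0.0026 0.0006]
gap [-0.0185  0.0006]
plate [0.0343 0.008 ]
plate [-0.0267  0.0069]
plate [ 0.0343 -0.0044]
plate [0.0052 0.0133]
plate [ 0.0052 -0.0114]
```

The cover measures about 89°, so it is upright. Next the arm goes to the feeler.

>>> move_arm:
  series:
    - [1, 5, 0, 0, 0, -0.1, 0]
    - [2, 10, 0, 0, 0, -0.2, 0]
    - [3, 15, 2, 0, 0, -0.3, 0]
    - [5.9, 37.9, 5, 0, 0, -0.445, 0]
    - [5.9, 37.9, 5, 0, 0, -0.445, 0]
    - [5.9, 37.9, 5, 0, 0, -0.445, 0]
    - [5.9, 37.9, 5, 0, 0, -0.445, 0]
    - [5.9, 37.9, 5, 0, 0, -0.445, 0]
    - [5.9, 37.9, 5, 0, 0, -0.445, 0]
    - [5.9, 37.9, 5, 0, 0, -0.445, 0]

```text
clock: 6.2
tcp_pos: [0.5826, -0.1816, 0.2837]
eef_rot: [[0.925, 0.38, -0.003], [0.38, -0.925, 0.002], [-0.002, -0.003, -1.0]]
force: [0.2, 0.0, -0.1]
gripper_width: 0.0856
grasp_force: 0.0
```

>>> move_arm:
  series:
    - [0, 0, 0, 0, 0, 0, 0]
    - [0, 0, 0, 0, 0, 0, 0]
    - [0, 0, 0, 0, 0, 0, 0]

```text
clock: 6.5
tcp_pos: [0.5838, -0.1797, 0.2863]
eef_rot: [[0.924, 0.384, 0.0], [0.384, -0.924, -0.0], [0.0, 0.0, -1.0]]
force: [-0.5, 0.9, -0.3]
gripper_width: 0.0854
grasp_force: 0.0
```

Run:
```python
from h import *
go([.583,-.181,.28],22.5)
im,M,K=wcam();np.savez("w3.npz",M=M,K=K);cv2.imwrite("pics/w3.png",im)
```

```text
t 6.5 tcp [ 0.5838 -0.1797  0.2863] F [-0.5  0.9 -0.3] w 0.0854 g 0.0
shift [-0.13  0.09  0.63] turn [ 0.0002 -0.0004  0.0009]
```

View pics/w3.png

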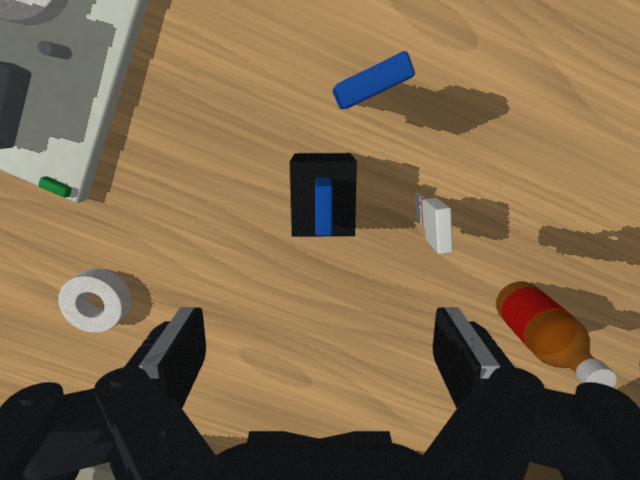

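The wrist view shows the blue handle at (323,207), square to the fingers, with the holder around it. The decoys at (373,80) and (436,222) are clear of the fingers' path.

Run:
```python
from h import *
d=np.load("w3.npz");M,K=d["M"],d["K"];im=cv2.imread("pics/w3.png");h=hsv(im)
B=(h[...,0]>105)&(h[...,0]<128)&(h[...,1]>150)&(h[...,2]>50);B[:150]=0;B[240:]=0
for v in range(176,238,3):
    u=np.where(B[v])[0]
    if len(u):print(v,u[0],u[-1],h[v,324,2],end=" | ")
s=env.get_state()
for uv,z in [((315.5,233),.119),((331.5,233),.119),((316.5,190),.119),((331.5,190),.119),((323.5,235.5),.119),((323.5,178),.119),((323.5,236.5),.119)]:
    p=wz(M,K,uv,z);print(uv,(np.array(s["eef_rot"]).T@(p-s["tcp_pos"])*100).round(2))
```

```text
179 315 330 86 | 182 315 331 88 | 185 315 331 89 | 188 315 332 144 | 191 315 332 147 | 194 315 332 145 | 197 315 332 143 | 200 315 332 145 | 203 315 332 143 | 206 315 332 140 | 209 315 332 143 | 212 315 332 142 | 215 315 332 141 | 218 315 332 141 | 221 315 332 140 | 224 315 332 140 | 227 315 332 139 | 230 315 332 141 | 233 315 331 139 | (315.5, 233) [-1.82 -0.38 16.74]
(331.5, 233) [-1.82  0.94 16.74]
(316.5, 190) [ 1.76 -0.29 16.74]
(331.5, 190) [ 1.76  0.9  16.74]
(323.5, 235.5) [-2.03  0.28 16.74]
(323.5, 178) [ 2.71  0.26 16.74]
(323.5, 236.5) [-2.12  0.28 16.74]
```

>>> move_arm:
  series:
    - [0, 0.3, 5, 0, 0, 0, 0.5]
    - [0, 0.3, 9, 0, 0, 0, 0.5]
    - [0, 0.3, 12, 0, 0, 0, 0.5]
    - [0, 0.3, 14, 0, 0, 0, 0.5]
    - [0, 0.3, 16, 0, 0, 0, 0.5]
    - [0, 0.3, 18, 0, 0, 0, 0.5]
    - [0, 0.3, 19.5, 0, 0, 0, 0.5]
    - [0, 0.3, 20.2, 0, 0, 0, 0.5]
    - [0, 0.3, 20.2, 0, 0, 0, 0.5]
    - [0, 0.3, 20.2, 0, 0, 0, 0.5]
  newtons: 60

```text
clock: 7.55
tcp_pos: [0.5853, -0.1839, 0.085]
eef_rot: [[0.924, 0.382, 0.001], [0.382, -0.924, -0.0], [0.001, 0.001, -1.0]]
force: [-0.1, 0.4, 0.9]
gripper_width: 0.0426
grasp_force: 0.0
```

>>> move_arm:
  series:
    - [0, 0, 0, 0, 0, 0, 0.7]
    - [0, 0, 0, 0, 0, 0, 1]
    - [0, 0, 0, 0, 0, 0, 1]
    - [0, 0, 0, 0, 0, 0, 1]
    - [0, 0, 0, 0, 0, 0, 1]
    - [0, 0, 0, 0, 0, 0, 1]
  newtons: 60

```text
clock: 8.15
tcp_pos: [0.5855, -0.1842, 0.0853]
eef_rot: [[0.924, 0.382, 0.002], [0.382, -0.924, -0.001], [0.001, 0.001, -1.0]]
force: [-0.7, -0.4, 5.8]
gripper_width: 0.0134
grasp_force: 59.0
```

>>> move_arm:
  series:
    - [0, 0, -1, 0, 0, 0, 1]
    - [0, 0, -2.5, 0, 0, 0, 1]
    - [0, 0, -4.5, 0, 0, 0, 1]
    - [0, 0, -7, 0, 0, 0, 1]
    - [0, 0, -10, 0, 0, 0, 1]
    - [0, 0, -13, 0, 0, 0, 1]
    - [0, 0, -13, 0, 0, 0, 1]
    - [0, 0, -13, 0, 0, 0, 1]
    - [0, 0, -13, 0, 0, 0, 1]

```text
clock: 9.05
tcp_pos: [0.5842, -0.1835, 0.2133]
eef_rot: [[0.924, 0.382, -0.001], [0.382, -0.924, 0.001], [-0.001, -0.001, -1.0]]
force: [-0.3, -0.4, -0.8]
gripper_width: 0.0135
grasp_force: 58.4
```

Run:
```python
from h import *
go(g2w(.002,.0007,.215),-3.04)
```

```text
t 9.05 tcp [ 0.5842 -0.1835  0.2133] F [-0.3 -0.4 -0.8] w 0.0135 g 58.39560806751251
shift [ 10.07 -34.33  -0.15] turn [-0.0008  0.0012  0.4449]
```

>>> move_arm:
  series:
    - [1, -3, 0, 0, 0, 0.05, 1]
    - [2, -7, 0, 0, 0, 0.1, 1]
    - [3.2, -11, 0, 0, 0, 0.17, 1]
    - [4.5, -15, 0, 0, 0, 0.23, 1]
    - [5.7, -19, 0, 0, 0, 0.3, 1]
    - [6.8, -23, 0, 0, 0, 0.35, 1]
    - [8, -27, 0, 0, 0, 0.4, 1]
    - [9, -30.5, 0, 0, 0, 0.445, 1]
    - [10, -33, 0, 0, 0, 0.445, 1]
    - [10.1, -34.3, 0, 0, 0, 0.445, 1]

```text
clock: 10.05
tcp_pos: [0.5458, 0.174, 0.2124]
eef_rot: [[0.999, -0.051, -0.003], [-0.051, -0.999, -0.0], [-0.003, 0.0, -1.0]]
force: [0.2, -0.4, -0.3]
gripper_width: 0.0132
grasp_force: 58.5
```

>>> move_arm:
  series:
    - [0, 0, 0, 0, 0, 0, 1]
    - [0, 0, 0, 0, 0, 0, 1]
    - [0, 0, 0, 0, 0, 0, 1]

```text
clock: 10.35
tcp_pos: [0.5472, 0.1704, 0.2137]
eef_rot: [[0.999, -0.054, -0.001], [-0.054, -0.999, -0.001], [-0.001, 0.001, -1.0]]
force: [-0.5, 0.0, -0.5]
gripper_width: 0.0134
grasp_force: 58.5
```

Run:
```python
from h import *
go(g2w(.002,.0007,.14),-3.04)
im,M,K=wcam();np.savez("w4.npz",M=M,K=K);cv2.imwrite("pics/w4.png",im)
```

```text
t 10.35 tcp [0.5472 0.1704 0.2137] F [-0.5  0.  -0.5] w 0.0134 g 58.534374833106995
shift [-0.11 -0.18  7.37] turn [ 0.0006  0.0005 -0.0014]
```

View pics/w4.png

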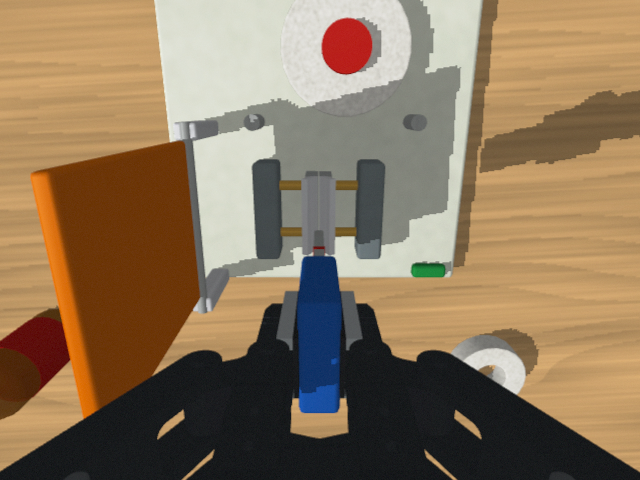

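The wrist view shows the blade gripped straight, with its red line at (319,248), and the gap's dark line directly ahead at about (319,200). The cover stands at the left.

Run:
```python
from h import *
d=np.load("w4.npz");M,K=d["M"],d["K"];im=cv2.imread("pics/w4.png");g=cv2.cvtColor(im,6)
h=hsv(im);s=env.get_state();R=np.array(s["eef_rot"]);T=np.array(s["tcp_pos"])
tl=lambda uv,z:(R.T@(wz(M,K,uv,z)-T)*1000).round(1)
for v in (182,200,215,225): print(v,g[v,298:342].tolist())
m=((h[...,0]<6)|(h[...,0]>174))&(h[...,1]>120);m[:235]=0;m[262:]=0;m[:,:290]=0;m[:,350:]=0
ys,xs=np.where(m);print("red",xs.min(),xs.max(),ys.min(),ys.max(),tl((xs.mean(),ys.mean()),T[2]-.0353))
for uv in [(319,182),(319,215)]:print("gap",tl(uv,.05))
for uv in [(303,200),(335,200)]:print("plate",tl(uv,.065))
print("x ends",tl((310,171),.065))
b=np.where((h[300,:,0]>105)&(h[300,:,0]<128)&(h[300,:,1]>150))[0];print("handle row300",b[0],b[-1],K[0,2])
```

```text
182 [90, 88, 91, 112, 127, 126, 125, 128, 125, 117, 115, 115, 114, 117, 115, 115, 114, 115, 115, 114, 122, 123, 118, 115, 117, 115, 116, 116, 115, 113, 113, 116, 123, 126, 124, 125, 126, 115, 95, 87, 87, 86, 87, 87]
200 [130, 131, 130, 129, 126, 126, 125, 124, 126, 119, 112, 114, 117, 115, 116, 116, 117, 114, 117, 115, 123, 121, 116, 115, 114, 114, 116, 117, 116, 114, 113, 118, 124, 126, 125, 125, 126, 130, 132, 132, 132, 131, 130, 130]
215 [134, 137, 135, 130, 127, 126, 125, 124, 124, 118, 112, 114, 115, 116, 117, 115, 114, 114, 116, 114, 123, 123, 116, 115, 115, 116, 115, 117, 116, 114, 115, 119, 124, 124, 124, 123, 126, 130, 132, 134, 133, 134, 133, 133]
225 [134, 133, 134, 132, 125, 125, 126, 127, 124, 120, 113, 113, 114, 115, 116, 115, 115, 117, 116, 113, 121, 121, 115, 115, 115, 113, 115, 117, 115, 113, 115, 119, 124, 126, 126, 126, 124, 131, 133, 133, 133, 134, 134, 131]
red 313 324 247 248 [14.8 -0.9 35.3]
gap [ 24.   -0.8 163.8]
gap [ -2.6  -0.7 163.8]
plate [ 13.  -12.8 148.8]
plate [ 13.   11.3 148.8]
x ends [ 34.7  -7.4 148.8]
handle row300 298 340 318.90004984326174
```

>>> move_arm:
  series:
    - [0.3, 0, 2, 0, 0, 0, 1]
    - [0.3, 0, 4, 0, 0, 0, 1]
    - [0.3, 0, 5.5, 0, 0, 0, 1]
    - [0.3, 0, 6.5, 0, 0, 0, 1]
    - [0.3, 0, 7, 0, 0, 0, 1]
    - [0.3, 0, 7, 0, 0, 0, 1]
    - [0.3, 0, 7, 0, 0, 0, 1]
    - [0.3, 0, 7, 0, 0, 0, 1]

```text
clock: 11.2
tcp_pos: [0.5508, 0.1718, 0.1451]
eef_rot: [[0.999, -0.053, 0.002], [-0.053, -0.999, 0.0], [0.002, -0.0, -1.0]]
force: [0.2, 0.2, -0.6]
gripper_width: 0.013
grasp_force: 58.5
```

Run:
```python
from h import *
go(g2w(.003,.0007,.1003),-3.04)
import time
for i in range(3):
    im,M,K=wcam();h=hsv(im);g=cv2.cvtColor(im,6);s=env.get_state();print(s["tcp_pos"].round(4),s["force"].round(1))
cv2.imwrite("pics/w5.png",im)
cv2.imwrite("pics/s5.png",cv2.resize(np.hstack([imaging.camera("scene")[110:260,290:450],im[60:210,240:400]]),None,fx=2.5,fy=2.5,interpolation=2))
```

```text
t 11.2 tcp [0.5508 0.1718 0.1451] F [ 0.2  0.2 -0.6] w 0.013 g 58.53595733642578
shift [-0.37 -0.01  4.48] turn [-0.0005 -0.0017 -0.0001]
[0.5507 0.1718 0.1451] [ 0.4  0.2 -0.1]
[0.5506 0.1718 0.1449] [ 0.3 -0.3  0.3]
[0.5505 0.1718 0.1448] [-0.2 -0.6 -0.9]
```

View pics/s5.png

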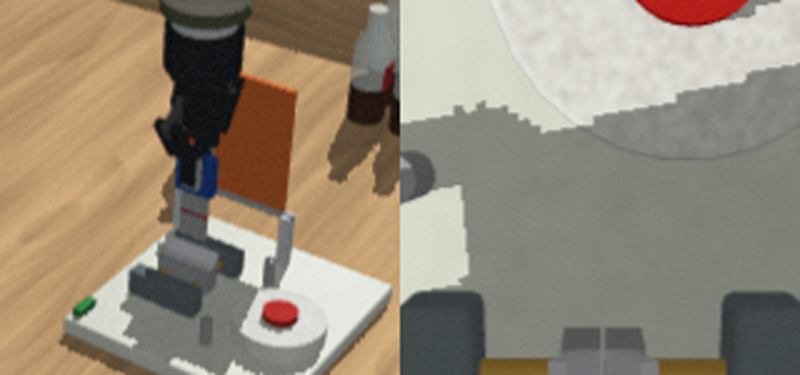

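Run:
```python
from h import *
im,M,K=wcam();s=env.get_state();R=np.array(s["eef_rot"]);T=np.array(s["tcp_pos"]);g=cv2.cvtColor(im,6)
tl=lambda uv,z:(R.T@(wz(M,K,uv,z)-T)*1000).round(1)
print(g[184:210,312].tolist(),g[184:210,328].tolist())
for uv,z in [((312,191),.065),((312,202),.065),((306,205),.065),((342.5,205),.065),((274,205),.05),((369,205),.05)]:print(uv,tl(uv,z))
print("handle y", [tl((np.where((hsv(im)[v,:,0]>105)&(hsv(im)[v,:,0]<128)&(hsv(im)[v,:,1]>150))[0][[0,-1]].mean(),v),T[2]+.02)[1] for v in (290,300,320)])
```

```text
[129, 130, 130, 130, 128, 131, 113, 89, 84, 83, 83, 84, 87, 84, 85, 101, 107, 109, 112, 114, 115, 113, 114, 114, 115, 113] [129, 130, 130, 129, 130, 128, 110, 90, 82, 84, 83, 86, 86, 84, 88, 102, 107, 108, 111, 113, 111, 114, 113, 113, 113, 114]
(312, 191) [33.7 -4.9 79.4]
(312, 202) [27.3 -4.9 79.4]
(306, 205) [25.5 -8.4 79.4]
(342.5, 205) [25.5 12.7 79.4]
(274, 205) [ 22.  -28.5  94.4]
(369, 205) [22.  29.9 94.4]
handle y [np.float64(-0.9), np.float64(-0.9), np.float64(-0.9)]
```

>>> move_arm:
  series:
    - [-0.1, 0.1, 0, 0, 0, 0, 1]
    - [-0.1, 0.1, 0.5, 0, 0, 0, 1]
    - [-0.1, 0.1, 1, 0, 0, 0, 1]
    - [-0.1, 0.1, 1.5, 0, 0, 0, 1]
    - [-0.1, 0.1, 2, 0, 0, 0, 1]
    - [-0.1, 0.1, 2.5, 0, 0, 0, 1]
    - [-0.1, 0.1, 3, 0, 0, 0, 1]
    - [-0.1, 0.1, 3.5, 0, 0, 0, 1]
    - [-0.1, 0.1, 3.5, 0, 0, 0, 1]
    - [-0.1, 0.1, 3.5, 0, 0, 0, 1]

```text
clock: 12.45
tcp_pos: [0.5494, 0.1706, 0.1088]
eef_rot: [[0.999, -0.053, 0.001], [-0.053, -0.999, -0.0], [0.001, 0.0, -1.0]]
force: [3.4, -0.6, -2.8]
gripper_width: 0.0133
grasp_force: 58.3
```

>>> move_arm:
  series:
    - [0, 0, 0.2, 0, 0, 0, 1]
    - [0, 0, 0.4, 0, 0, 0, 1]
    - [0, 0, 0.6, 0, 0, 0, 1]
    - [0, 0, 0.8, 0, 0, 0, 1]
    - [0, 0, 0.8, 0, 0, 0, 1]
    - [0, 0, 0.8, 0, 0, 0, 1]
    - [0, 0, 0.8, 0, 0, 0, 1]

```text
clock: 13.15
tcp_pos: [0.5489, 0.1706, 0.1006]
eef_rot: [[0.999, -0.053, -0.0], [-0.053, -0.999, -0.0], [-0.0, 0.0, -1.0]]
force: [1.4, -0.6, -0.8]
gripper_width: 0.0133
grasp_force: 58.8
```

Run:
```python
from h import *
go(g2w(0,0,.1003),-3.04)
im=cover();go(g2w(0,0,.1003),-3.04)
w,M,K=wcam();np.savez("w6.npz",M=M,K=K);cv2.imwrite("pics/w6.png",w);cv2.imwrite("pics/s6full.png",im)
cv2.imwrite("pics/s6.png",np.hstack([cv2.resize(im[160:240,330:410],(400,400),interpolation=2),cv2.resize(w[100:300,220:420],(400,400),interpolation=2)]))
```

```text
t 13.15 tcp [0.5489 0.1706 0.1006] F [ 1.4 -0.6 -0.8] w 0.0133 g 58.789275884628296
shift [-0.48 -0.07  0.03] turn [ 0.0001  0.0004 -0.0002]
orange hull [[386, 140], [407, 147], [402, 193], [376, 183]]
0 70 [[396.1, 157.2], [355.2, 143.5]]
0 80 [[401.2, 150.8], [360.5, 137.5]]
0 84 [[403.3, 148.6], [362.7, 135.5]]
0 88 [[405.3, 146.8], [364.8, 133.7]]
0 90 [[406.3, 145.9], [365.8, 132.9]]
0 92 [[407.3, 145.2], [366.9, 132.2]]
0 96 [[409.2, 143.8], [368.9, 131.0]]
0.008 70 [[397.7, 154.9], [356.9, 141.4]]
0.008 80 [[402.8, 149.0], [362.2, 135.8]]
0.008 84 [[404.9, 147.1], [364.3, 134.0]]
0.008 88 [[406.9, 145.4], [366.5, 132.4]]
0.008 90 [[407.9, 144.7], [367.5, 131.7]]
0.008 92 [[408.8, 144.0], [368.5, 131.1]]
0.008 96 [[410.7, 142.9], [370.5, 130.1]]
hinge [[401.4, 194.9], [363.4, 181.0]]
t 13.2 tcp [0.5489 0.1706 0.1007] F [ 2.3 -0.2 -2.5] w 0.0131 g 58.737523555755615
shift [-0.48 -0.07  0.04] turn [ 0.0002  0.0004 -0.0001]
```

View pics/s6.png

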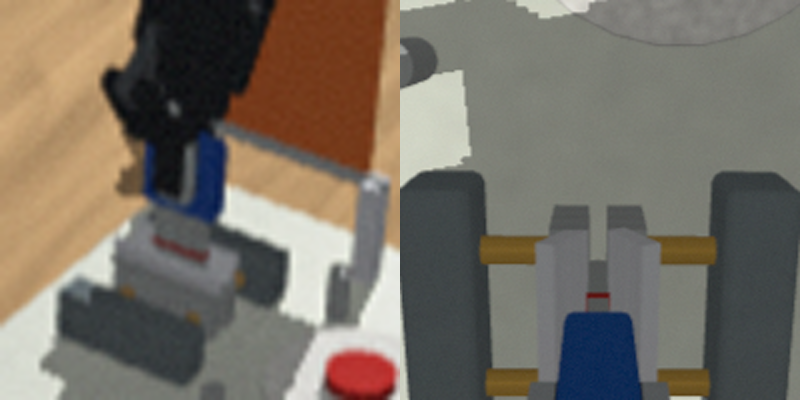

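The scene crop shows the blade seated between the opened plates, with its red line at (180,250) by their top edges. The wrist crop shows the blade centred in the gap and the line at (598,295). I check the line height numerically.

Run:
```python
from h import *
im=cv2.imread("pics/s6full.png");h=hsv(im)
c=im[200:222,355:376].astype(int);red=c[...,2]-(c[...,1]+c[...,0])/2
ys,xs=np.where(red>25);w=red[ys,xs]
k,b=np.polyfit(xs,ys,1,w=w);print("red centre",355+(xs*w).sum()/w.sum(),200+(ys*w).sum()/w.sum(),"slope",k,"u",355+xs.min(),355+xs.max())
s=env.get_state();T=s["tcp_pos"];R=s["eef_rot"]
for z in (.060,.065,.070):
    P=[T+R@np.array([x,.0025,0]) for x in(.015,0,-.015)]
    P=[[p[0],p[1],z] for p in P];print(z,proj("scene",P).round(1).tolist())
# near plate top outer corners: 65mm high; sharp edges in crop
print("housing tops pred",proj("scene",[g2w(.03,-.052,.05),g2w(-.03,-.052,.05)]).round(1).tolist())
for y in (-.0095,-.0145): print("plate a top",y,proj("scene",[g2w(.03,y,.065),g2w(-.03,y,.065)]).round(1).tolist())
```

```text
red centre 359.6963866729235 205.07836696386673 slope 0.6786102858020445 u 355 370
0.06 [[369.6, 212.8], [364.7, 210.8], [359.8, 208.9]]
0.065 [[369.7, 211.2], [364.8, 209.3], [359.9, 207.3]]
0.07 [[369.8, 209.6], [364.9, 207.7], [359.9, 205.7]]
housing tops pred [[362.7, 226.5], [342.9, 218.4]]
plate a top -0.0095 [[371.8, 213.7], [352.1, 205.9]]
plate a top -0.0145 [[370.8, 214.6], [351.1, 206.8]]
```

>>> move_arm:
  series:
    - [0, 0, 0.04, 0, 0, 0, 1]
    - [0, 0, 0.04, 0, 0, 0, 1]
    - [0, 0, 0.04, 0, 0, 0, 1]
    - [0, 0, 0.04, 0, 0, 0, 1]
    - [0, 0, 0.04, 0, 0, 0, 1]
    - [0, 0, 0.04, 0, 0, 0, 1]

```text
clock: 13.85
tcp_pos: [0.549, 0.1707, 0.1007]
eef_rot: [[0.999, -0.053, -0.0], [-0.053, -0.999, 0.0], [-0.0, -0.0, -1.0]]
force: [0.9, 0.6, 1.9]
gripper_width: 0.0134
grasp_force: 58.9
```

Run:
```python
from h import *
from workcell import finish_job
go(g2w(0,0,.1003),-3.04)
z=env.get_state()["tcp_pos"][2]
if abs(z-.1003)<.001: print(finish_job())
```

```text
t 13.85 tcp [0.549  0.1707 0.1007] F [0.9 0.6 1.9] w 0.0134 g 58.885366916656494
shift [-0.49 -0.06  0.04] turn [-0.      0.0001 -0.0001]
the job is handed in; nothing more can be done
None
```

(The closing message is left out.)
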